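Set the desk stand for writing

TASK

Set the tilting desk stand for writing: flip its ratchet pawl back off the wheel, bring the board down, and flip the pawl in again so that the board is locked in its 20-degree notch. Swivel the stand until it is square with its foot, and lay every pocket notebook on the board: flat, lengthways up the slope, side by side without overlapping and not hanging over an edge. Leave the mug, the potted plant and the pen cup where they are.

Things in the scene. Friction and masses are not known exactly. Their poses are not given: they have to be found in the camera images.
- swivel (a joint): swivel angle of the whole stand on its foot, rad, positive counter-clockwise seen from above, 0 = square with the foot, range -0.9 to 0.9. Turns with a stiff friction of about 0.6 N m and stays where left. Target 0.
- swivel_axis (a point): on the vertical swivel axis, on top of the stand's aluminium deck (32 mm above the desk). Axes turn with the stand: x away from the swivel post towards the board's upper edge, y to the left, z up. The deck is 200 x 390 mm, its middle 20 mm to -y of the axis. The stand's foot below is a fixed dark square plate of 220 mm, centred on the axis.
- swivel_post (a point): top centre of the upright black round post (22 mm diameter, 48 mm tall, top 80 mm above the desk) standing on the deck 150 mm to -x of the swivel axis, in front of the board's lower edge: pinch it from above and move it round the axis to swivel the stand.
- board (a joint): tilt of the board above level, rad (20 degrees = 0.349), range 0 to 1.31, larger = steeper; starts at 41 to 69 degrees. Stiff hinge (0.75 N m), stays where left. With the pawl in it clicks freely upward but downward stops at the next notch: 5, 20, 35, 50 or 65 degrees. With the pawl flipped back it goes down with 2 to 5 N at its knob.
- board_mid (a point): centre of the top face of the wooden board, 170 (x) x 300 (y) x 10 mm. Axes turn with the board: x up the slope, y to the left, z out of the face. The hinge (along y) is 85 mm down the slope (-x) and 10 mm below the face, 75 mm above the desk. Along the lower edge runs a lip 8 mm thick that stands 16 mm above the face, its inner side at x = -77 mm; the other edges are bare.
- board_knob (a point): point on the axis of the black round tilt knob (18 mm diameter, 38 mm tall) that stands out of the board's face at the middle of its upper edge: 72 mm up the slope from the board's centre; this point is 26 mm out of the face. Axes as board_mid. Pinch the knob across the stand's y and carry it round the hinge to tilt the board up or down, or push it down.
- pawl (a joint): angle of the ratchet pawl on its pin, rad: 0 = tip at the bottom of a notch, 0.1 to 0.2 = on top of a tooth, 1.05 = flipped fully back (its stop); released from 0.85. Weighted lever: from about 0.5 it falls to the nearer side and stays. Locked = below 0.1 with the board at 20 to 25 degrees. It jams if the board was forced down on it: lift the board a little to free it.
- pawl_pin (a point): the pawl's pin (pivot, along the stand's y) beside the right (-y) side of the board, 143 mm above the desk, 225 mm to -y and 35 mm to -x of the swivel axis. The steel ratchet wheel (radius 55 mm, on the board's hinge line, its centre 55 mm to -x and 68 mm below the pin) lies in the same plane. A post that carries the pin stands 22 mm from this plane towards the board, its top 15 mm above the pin.
- pawl_knob (a point): centre of the black ball (radius 14 mm) at the end of the pawl's lever (12 mm thick, 58 mm from the pin). With the pawl in, the lever stands up leaning 25 degrees to the stand's -x; push the ball towards the stand's +x to release, it then leans 35 degrees to +x; push it back towards -x to engage. Needs about 1 N.
- notebook0: pocket notebook, grey covers, 110 (x) x 54 (y) x 18 mm, 0.09 kg, lying flat on the desk. Origin at the centre of its underside, x along its length. May be absent.
- notebook1: another, the same. May be absent.
- notebook2: another, the same. May be absent.
- notebook3: another, the same. May be absent.
- mug: white mug, 80 mm diameter, 90 mm tall, handle at +y; origin at the centre of its underside. Leave alone.
- plant_pot: terracotta pot, 90 mm diameter, 75 mm tall, with leaves to 140 mm; origin at the centre of its underside. Leave alone.
- pen_cup: dark steel pen cup, 72 mm diameter, 95 mm tall, pens to 150 mm; origin at the centre of its underside. Leave alone.
There are look-alikes about, which are no part of the job. What is shaped like the notebook3 but turquoise is not meant.

How it is judged:
By the outcome, as a careful person would: the job done as asked, in the order asked, and still so for the second after the job is handed in, with the robot touching nothing.
Of notebook0, notebook1, notebook2, notebook3 only 3 to 4 are there at a start; the rules pass over those that are not, and their reading is None.
At some moment in a run one of notebook0, notebook1, notebook2, notebook3 may be knocked a few centimetres aside while the robot is not near it.
Once in a run the grip may slacken for a moment while it holds something.
It also fails if it takes over 210 s, if anything falls off the work surface, if the arm or the gripper's body presses on something with over 40 N, if the wrist force passes 120 N, or if a joint passes its speed limit or range.

ROBOT

A 6-joint arm with a two-finger parallel gripper is mounted at the origin on the work surface. World frame = base frame: x ahead of the robot, y to its left, z up, the work surface at z = 0. Lengths are in m, angles in rad, forces in N, time in s.
With the tool pointing down it reaches from about 0.35 to 1 m from the base axis. Payload 7.1 kg.
Tool frame: the origin (TCP) lies between the finger pads; the fingertips stand 22 mm ahead of it and the grasp point (between the pads) lies 3 mm ahead of it; x points along the fingers, y is the direction in which the jaws open and shut, and the axes are right-handed (so a half turn about x gives the same grasp; the last joint's range is limited). The gripper opens to 85 mm and grips with 20 to 120 N. Pads are 22 mm wide; open, the fingers measure 114 mm over their backs; the gripper's body (76 mm by 85 mm) begins 54 mm behind the grasp point. The pads swing forward as they close: fully open they stand 13 mm farther back than shut.
Start: joints at [1.089, 0.423, 1.63, -0, 1.089, -0.019], TCP at [0.279, 0.559, 0.253] pointing down, gripper open.
Joint ranges: [-3, 3], [-0.9, 2.11], [0.09, 2.58], [-1.31, 4.45], [0.11, 2.69], [-2.54, 2.54]. Speed limits (rad/s): [2.39, 2.39, 3.01, 3.14, 3.14, 3.14].

INTERFACE

Orientations are given as a rotation vector (axis times angle).
In Python, from rig import manip gives the robot as it stands. The module is installed in compiled form; this text tells all that it offers. Calls block until the motion is done:
- manip.move_to(position, orientation): joint-space move of the TCP to a pose.
- manip.servo_line(position, orientation=None, rate=0.15): straight line of the TCP; orientation=None keeps the orientation; rate is the mean speed in m/s.
- manip.set_joints(angles): joint-space move.
- manip.command_gripper(opening, f_grip=None): finger opening in m; f_grip is the grip in N (None keeps the last); returns when the fingers have stopped.
- manip.hold(seconds).
- manip.solve_ik(position, orientation): joint angles nearest the present ones, or None.
- manip.camera(name): name is "side" or "top"; returns a dict with "image" (480x640x3 uint8, red, green, blue), "fx", "fy", "cx", "cy" (pixels), "k1" (the pictures are not rectified: a ray, as slopes to the right and down, at radius r is drawn at 1 + k1 r^2 times it, then the intrinsics apply), "cam_to_world" (4x4, takes a point from camera to world coordinates). Camera axes: x right, y down, z forward; pixel columns grow to the right and rows downward; lengths in m; the calibration is good to about 2 mm. A picture is of the moment at which its call begins. There is no depth.
A pose or a line that the arm cannot do raises manip.IKError and nothing moves.
- manip.sign_off(): hands the job in, once; it reports no verdict.
Readings, each from a call of its own:
- manip.get_time(): time.
- manip.get_joint_positions(): joint angles.
- manip.get_joint_vel(): joint speeds.
- manip.get_tau(): joint torques, N m.
- manip.get_position(): TCP position.
- manip.get_ee_rot(): TCP orientation.
- manip.get_contact_force(): force on the tool from outside, world axes, zero at the start.
- manip.get_torque(): the same for the moment, N m.
- manip.get_width(): finger opening in m.
Only numpy, scipy, OpenCV 4.12 (cv2) and the standard library are available. Lean on these libraries where they do the work, as an engineer would, in place of code of your own. Each camera call takes 0.05 s, during which the arm holds its last target. There are 200 camera calls.

## Working session

There is one attempt and no reset: what is moved stays moved. The work goes in short steps, each a Python script; the robot and the scene stay as the last script left them, time stands still between calls to the robot, and variables do not carry over. Pictures are saved under pics/ and viewed, about 12 in all and at most 16, crops included, and the job is handed in when it is done.

```bash
mkdir -p pics; cat > h.py <<'E'
import numpy as np, cv2
from scipy.spatial.transform import Rotation as R
from rig import manip as m
def grab(name,fn=None):
    c=m.camera(name)
    if fn: cv2.imwrite('pics/'+fn,c['image'][:,:,::-1])
    return c
def K(c): return np.array([[c['fx'],0,c['cx']],[0,c['fy'],c['cy']],[0,0,1.]])
def D(c): return np.array([c['k1'],0,0,0.])
def ray(c,uv):
    p=cv2.undistortPoints(np.array([[uv]],float),K(c),D(c))[0,0]
    T=np.array(c['cam_to_world']); d=T[:3,:3]@np.r_[p,1]; return T[:3,3],d/np.linalg.norm(d)
def onplane(c,uv,z):
    o,d=ray(c,uv); return o+d*(z-o[2])/d[2]
def cross(c1,u1,c2,u2):
    o1,d1=ray(c1,u1);o2,d2=ray(c2,u2)
    s=np.linalg.lstsq(np.c_[d1,-d2],o2-o1,rcond=None)[0]
    a=o1+s[0]*d1;b=o2+s[1]*d2; return (a+b)/2,np.linalg.norm(a-b)
def proj(c,P):
    T=np.linalg.inv(np.array(c['cam_to_world']))
    q=cv2.projectPoints(np.atleast_2d(P).astype(float),cv2.Rodrigues(T[:3,:3])[0],T[:3,3],K(c),D(c))[0]
    return q[:,0]
def rv(xdir,ydir):
    x=np.array(xdir,float);x/=np.linalg.norm(x);y=np.array(ydir,float);y-=x*(x@y);y/=np.linalg.norm(y)
    return R.from_matrix(np.c_[x,y,np.cross(x,y)]).as_rotvec()
def down(yaw): return rv([0,0,-1],[np.cos(yaw),np.sin(yaw),0]) # jaws open along yaw
E
python3 - <<'E'
from h import *
for n in('top','side'):
    c=grab(n,n+'0.png'); print(n,c['fx'],c['cx'],c['cy'],c['k1']); print(np.round(c['cam_to_world'],3))
print(m.get_time(),m.get_ee_rot(),m.get_width())
E
```

```text
top 444.4592459803862 321.8337733529607 240.8454051621915 0.015425630109631473
[[-0.013 -0.997  0.079  0.391]
 [-1.     0.012 -0.019  0.047]
 [ 0.018 -0.079 -0.997  1.204]
 [ 0.     0.     0.     1.   ]]
side 612.5094809322186 308.52730376862763 242.5247180945252 -0.01966936611207943
[[-0.894 -0.317  0.317 -0.085]
 [-0.448  0.62  -0.644  1.18 ]
 [ 0.007 -0.718 -0.696  1.376]
 [ 0.     0.     0.     1.   ]]
0.1 [ 0.36181045  1.54050099 -0.36400184] 0.0849591069432308
```

View pics/top0.png

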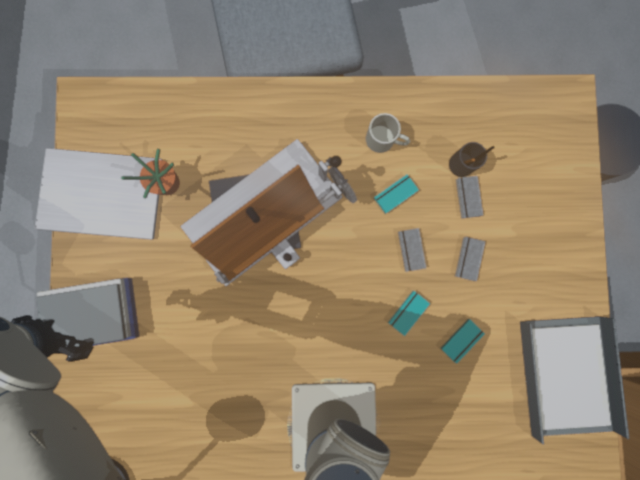

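View pics/side0.png

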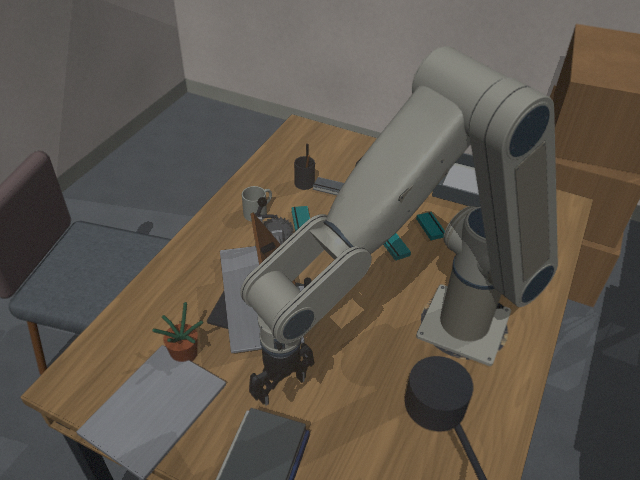

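```bash
python3 - <<'E'
from h import *
p=m.get_position(); o=m.get_ee_rot()
m.servo_line(p+[0,0,.2],rate=.3)
q=m.get_joint_positions(); q[0]=-1.35; m.set_joints(q)
t=grab('top','top1.png'); s=grab('side','side1.png')
cv2.imwrite('pics/s1c.png',cv2.resize(s['image'][150:370,190:450,::-1],(780,660))[:600])
cv2.imwrite('pics/t1c.png',cv2.resize(t['image'][120:300,170:410,::-1],(800,600)))
print(m.get_time(),m.get_position(),m.get_contact_force())
E
```

```text
5.075 [ 0.14869245 -0.60584779  0.45080978] [ 7.67307455e-01 -3.19464628e-04 -7.83517046e-01]
```

View pics/side1.png

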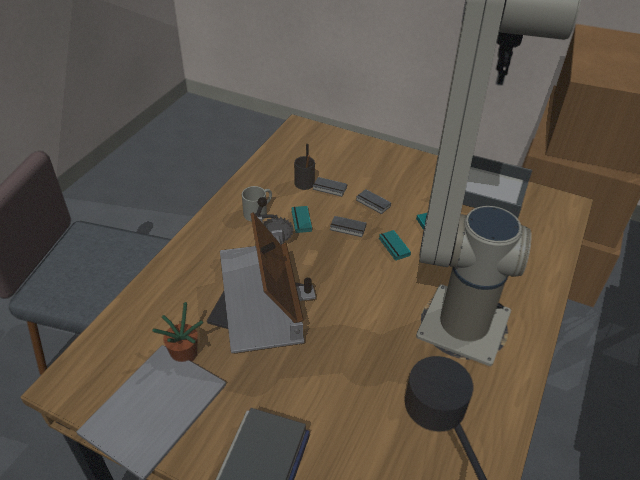

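View pics/t1c.png

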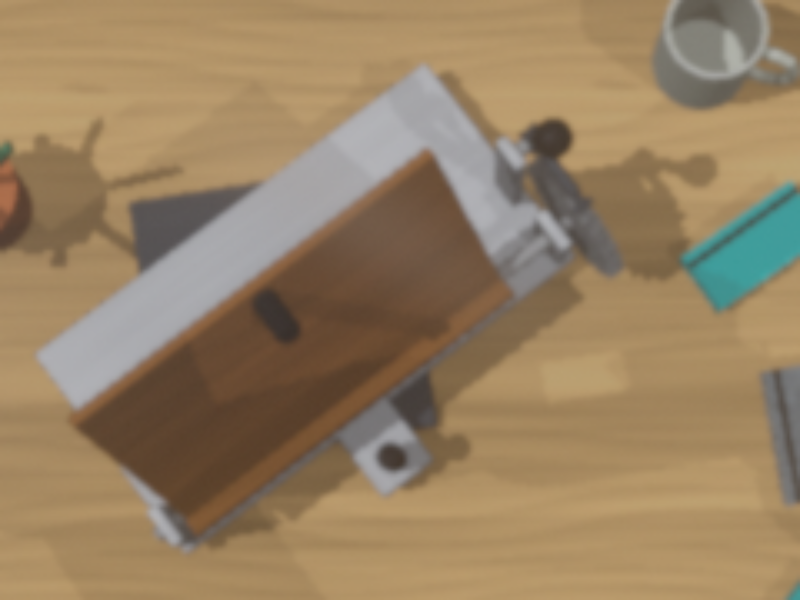

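```bash
python3 - <<'E'
from h import *
t=grab('top');s=grab('side')
post,e1=cross(t,(287.6,256.5),s,(308,281)); ball,e2=cross(t,(334.7,161.1),s,(262,201)); kn,e3=cross(t,(250,211),s,(266,247))
print('post',post,e1,'ball',ball,e2,'knob',kn,e3)
A,B,C=[onplane(t,u,.032) for u in((297.5,139.5),(181.4,226.5),(225.8,285))]
print(A,B,C,np.linalg.norm(A-B),np.linalg.norm(B-C))
y=(B-A)[:2]; yaw=np.arctan2(-y[0],y[1]); print('yaw',yaw,np.degrees(yaw))
def ax_(yaw):
    X=np.array([np.cos(yaw),np.sin(yaw)]);return X,np.array([-X[1],X[0]])
X,Y=ax_(yaw)
print('axis from post',post[:2]+.15*X,'from corners',(A[:2]+B[:2])/2-.1*X+.02*Y,'fromball?')
P=onplane(t,(287.6,256.5),.08)
print(P)
# foot corners visible at z~?
im=t['image'];hsv=cv2.cvtColor(im,cv2.COLOR_RGB2HSV)
g=((hsv[:,:,1]<60)&(hsv[:,:,2]>50)).astype(np.uint8); g[:, :395]=0;g[:165]=0;g[300:]=0;g[:,500:]=0
g=cv2.morphologyEx(g,cv2.MORPH_CLOSE,np.ones((5,5)))
for c in cv2.findContours(g,0,2)[0]:
    if cv2.contourArea(c)>150:
        r=cv2.minAreaRect(c); b=cv2.boxPoints(r); w=np.array([onplane(t,u,.018) for u in b])
        print(np.round(r[0],1),cv2.contourArea(c),np.round(w.mean(0),3),np.round([np.linalg.norm(w[0]-w[1]),np.linalg.norm(w[1]-w[2])],3))
E
```

```text
post [0.44100015 0.11400985 0.06867526] 0.0006277822231406583 ball [ 0.65355022 -0.00355217  0.19922861] 0.00047771431493946086 knob [0.53363481 0.18605503 0.22829662] 0.004439388953587218
[0.75749272 0.08729038 0.032     ] [0.52559151 0.39500351 0.032     ] [0.37048425 0.27809335 0.032     ] 0.3853122660864826 0.19423246034498218
yaw 0.6458189444638488 37.00269984737224
axis from post [0.56079122 0.20428775] from corners [0.54964434 0.19693383] fromball?
[0.4407861  0.11346433 0.08      ]
[470.  258.5] 851.5 [ 0.432 -0.371  0.018] [0.111 0.06 ]
[411.8 249.5] 816.0 [ 0.458 -0.216  0.018] [0.059 0.11 ]
[469.2 196.2] 838.0 [ 0.601 -0.376  0.018] [0.06  0.114]
```

View pics/s1c.png

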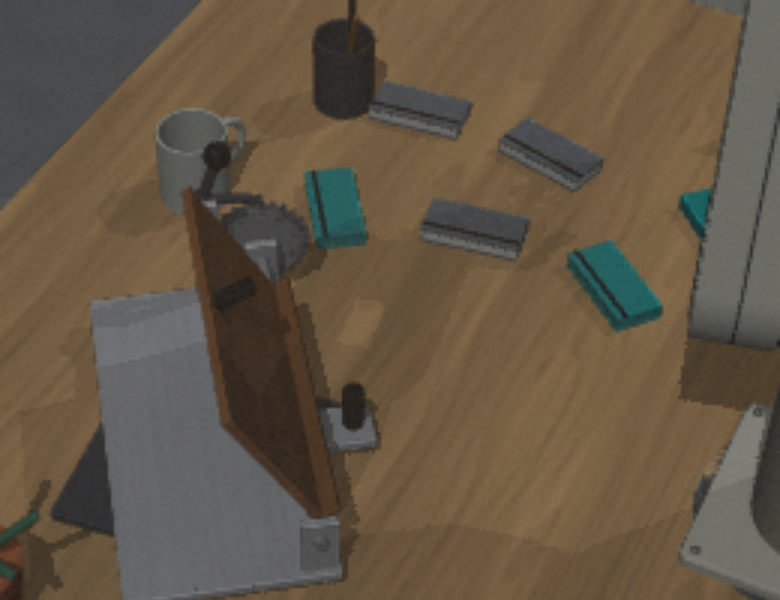

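```bash
cat >> h.py <<'E'
class Stand:
    def __init__(s,axis,yaw):
        s.a=np.array(axis,float); s.yaw=yaw; c,n=np.cos(yaw),np.sin(yaw)
        s.M=np.array([[c,-n,0],[n,c,0],[0,0,1.]])
    def w(s,p): return np.r_[s.a,0]+s.M@np.array(p,float)   # stand xy, z above desk
    def inv(s,P): return s.M.T@(np.array(P)-np.r_[s.a,0])
    def board(s,p,a): # board_mid coords -> world
        u=.085+p[0]; n=.010+p[2]
        return s.w([-.09+u*np.cos(a)-n*np.sin(a),p[1],.075+u*np.sin(a)+n*np.cos(a)])
    def normal(s,a): return s.M@np.array([-np.sin(a),0,np.cos(a)])
    def slope(s,a): return s.M@np.array([np.cos(a),0,np.sin(a)])
S0=Stand((.557,.209),np.radians(39.3))
E
python3 - <<'E'
from h import *
S=S0; X,Y,_=S.M.T
t=grab('top');s=grab('side')
print('foot corner',S.inv(onplane(t,(209,181.5),.01)),'ball',S.inv([.6535,-.0036,.199]))
o=rv([0,0,-1],X)
m.command_gripper(0)
print(m.get_width())
b=np.array([.6535,-.0036,0]); z=.203
m.move_to(b-.055*X+[0,0,.3],o)
m.servo_line(b-.055*X+[0,0,z],rate=.15)
f0=m.get_contact_force()
for d in np.arange(-.03,.035,.01):
    m.servo_line(b+d*X+[0,0,z],rate=.06); print(round(d,3),np.round(S.M.T@(m.get_contact_force()-f0),2))
m.servo_line(b-.01*X+[0,0,z],rate=.15)
m.servo_line(b-.01*X+[0,0,.38],rate=.3)
t=grab('top');s=grab('side')
cv2.imwrite('pics/a.png',np.hstack([cv2.resize(t['image'][130:280,200:360,::-1],(400,375)),cv2.resize(s['image'][180:330,220:380,::-1],(400,375))]))
print(m.get_time())
for a in (57,40,25):
    A=np.radians(a)
    for k in(0,15,25): print(a,k,m.solve_ik(S.board((.072,0,.026),A),rv(-S.normal(A-np.radians(k)),Y)))
E
```

```text
foot corner [0.14769102 0.03373607 0.01      ] ball [-0.05998119 -0.22563968  0.199     ]
-0.00019622769879654926
-0.03 [-0.26  0.84 -1.02]
-0.02 [0.24 0.09 0.26]
-0.01 [-0.38 -0.23 -0.08]
0.0 [-0.45 -0.52 -1.19]
0.01 [-0.34 -0.02 -0.24]
0.02 [-0.45  0.78  0.47]
0.03 [-1.72  0.86 -0.58]
13.2083
57 0 [0.07688404 0.34510286 2.30493356 2.20018518 0.63540428 2.04311831]
57 15 None
57 25 None
40 0 None
40 15 [ 0.26226352  0.34127566  1.97766017  0.40774931  0.45350834 -2.32916064]
40 25 [ 0.29749489  0.37104139  1.87680226  0.16120006  0.65696363 -2.0752732 ]
25 0 [ 0.28599852  0.42483472  1.93459324  0.42595992  0.40957552 -2.33104453]
25 15 [ 0.33234307  0.47166256  1.77948195  0.09043116  0.72854646 -1.98697991]
25 25 [ 3.58978672e-01  5.25039486e-01  1.67107685e+00 -4.44089210e-16
  9.45476319e-01 -1.89773205e+00]
```

View pics/a.png

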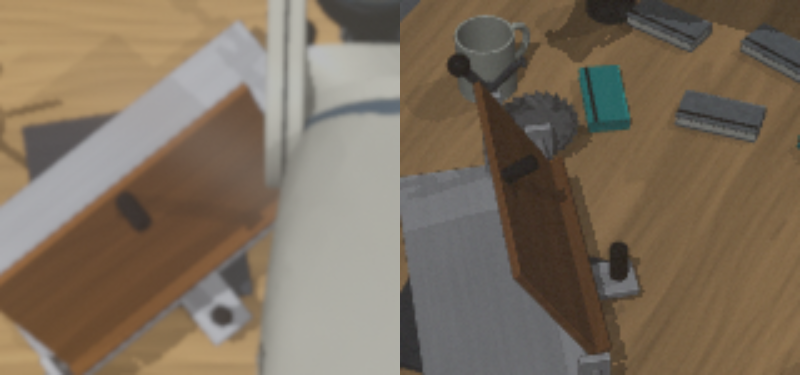

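```bash
cat >> h.py <<'E'
def pushpose(S,deg,y=-.045,x=.055):
    return S.board((x,y,0),np.radians(deg))-.011*S.M[:,0]+[0,0,.022]
def knobang(S,t,uv):
    # tilt from ray of knob end centre in the plane y=0: knob end top (72mm, 38mm out)
    o,d=ray(t,uv); o=S.inv(o); d=S.M.T@d; p=o-d*o[1]/d[1]; return p
E
python3 - <<'E'
from h import *
S=S0; X,Y,_=S.M.T
o=rv([0,0,-1],-Y)
if m.solve_ik(pushpose(S,60),o) is None: o=rv([0,0,-1],Y)
p=pushpose(S,64)-.02*X
m.move_to(p+[0,0,.1],o); m.servo_line(p); f0=m.get_contact_force()
for a in np.arange(60,26,-3):
    m.servo_line(pushpose(S,a),rate=.08); print(a,np.round(S.M.T@(m.get_contact_force()-f0),1))
p=m.get_position(); m.servo_line(p-.0*X+[0,0,.2],rate=.3)
q=m.get_joint_positions(); q[0]=-1.0; m.set_joints(q)
t=grab('top');s=grab('side'); print(m.get_time())
np.savez('v2.npz',t=t['image'],s=s['image'])
cv2.imwrite('pics/b.png',np.hstack([cv2.resize(t['image'][130:290,170:370,::-1],(400,320)),cv2.resize(s['image'][190:350,210:370,::-1],(400,400))[:320]]))
E
```

```text
60 [1.3 0.2 0.1]
57 [ 0.6 -1.5 -0.6]
54 [-0.2 -1.  -0. ]
51 [ 1.5 -0.9 -0.4]
48 [ 0.8 -0.4  0.6]
45 [ 1.6  0.4 -0.9]
42 [ 0.7 -0.2 -0.2]
39 [-0.1 -0.3 -0.2]
36 [ 0.9 -1.8  0.6]
33 [ 1.3 -0.5  0.5]
30 [ 1.2 -0.8 -0.9]
27 [ 0.3 -0.8 -0.4]
22.4667
```

View pics/b.png

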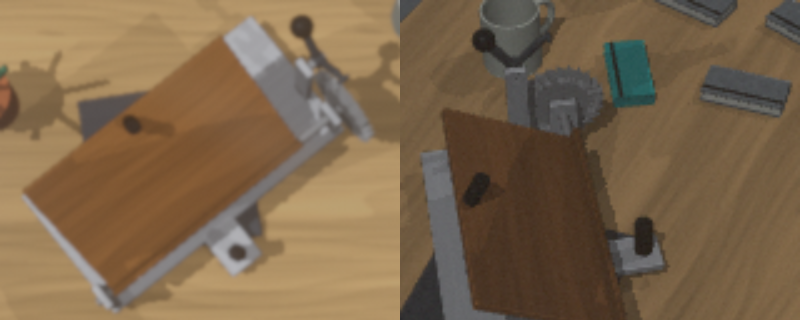

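```bash
python3 - <<'E'
from h import *
t=grab('top');s=grab('side');S=S0
for a,b in (((281.,148.),(228.,234.)),((234,191.),(244.,261.))):
    P,e=cross(t,a,s,b); l=S.inv(P); print(np.round(P,3),round(e,4),np.round(l,3), 'ang',np.degrees(np.arctan2(l[2]-.075,l[0]+.09)),np.hypot(l[2]-.075,l[0]+.09))
# ball from both
print(cross(t,(321.5,143.5),s,(243.8,206)))
print(S.inv(cross(t,(321.5,143.5),s,(243.8,206))[0]))
for p in((.085,-.15,0),(.072,0,.038),):
  for a in(20,23,27,30): print(a,proj(t,S.board(p,np.radians(a))),proj(s,S.board(p,np.radians(a))))
E
```

```text
[0.698 0.123 0.152] 0.002 [ 0.055 -0.156  0.152] ang 27.96966144378918 0.16397575195862124
[0.583 0.227 0.19 ] 0.01 [ 0.032 -0.003  0.19 ] ang 43.36262443127838 0.16762753075484782
(array([0.69967298, 0.02598298, 0.18424415]), np.float64(0.00040066915412187426))
[-0.0055134  -0.23199227  0.18424415]
20 [[276.4134602  147.54617768]] [[224.27831224 238.26520708]]
23 [[277.1240856  147.75221061]] [[225.32076443 236.06150192]]
27 [[278.27337953 148.27611685]] [[226.95321074 233.15336803]]
30 [[279.28677104 148.85895359]] [[228.35611216 231.00391649]]
20 [[232.6424496  192.08744367]] [[239.36008036 265.96039231]]
23 [[233.57733288 193.29138157]] [[241.14905293 263.93660222]]
27 [[235.02578743 195.13390975]] [[243.75497445 261.3104303 ]]
30 [[236.26176492 196.69114184]] [[245.86788715 259.40359763]]
```

```bash
python3 - <<'E'
from h import *
S=S0; X,Y,_=S.M.T
o=rv([0,0,-1],X)
if m.solve_ik(S.w([.05,-.228,.3]),o) is None: o=-o; print('neg')
g=lambda x,z:S.w([x,-.228,z])
m.move_to(g(.05,.32),o); m.servo_line(g(.05,.197)); f0=m.get_contact_force()
for x in(.03,.02,.01,0,-.01,-.02,-.03):
    m.servo_line(g(x,.197),rate=.08); print(x,np.round(S.M.T@(m.get_contact_force()-f0),1))
m.servo_line(g(-.01,.197)); m.servo_line(g(-.01,.32),rate=.3)
o=rv([0,0,-1],-Y)
if m.solve_ik(pushpose(S,60),o) is None: o=rv([0,0,-1],Y)
p=pushpose(S,28)
m.move_to(p+[0,0,.08],o); m.servo_line(p+[0,0,.005]); m.hold(.3);f0=m.get_contact_force()
for a in np.arange(27,17,-.5):
    m.servo_line(pushpose(S,a),rate=.03); m.hold(.05)
    f=m.get_contact_force()-f0; print(a,np.round(S.M.T@f,1),m.get_position()[2]-pushpose(S,a)[2])
    if abs(f[2])>9: break
p=m.get_position(); m.servo_line(p+[0,0,.22],rate=.3)
q=m.get_joint_positions(); q[0]=-1.0; m.set_joints(q)
t=grab('top','t3.png');s=grab('side','s3.png'); print(m.get_time())
cv2.imwrite('pics/c.png',np.hstack([cv2.resize(t['image'][130:290,170:370,::-1],(400,320)),cv2.resize(s['image'][190:350,210:370,::-1],(400,400))[:320]]))
E
```

```text
0.03 [ 0.3  0.2 -0.7]
0.02 [-0.4 -0.7 -1.1]
0.01 [ 0.3 -1.3  0.1]
0 [ 0.2  0.9 -1.1]
-0.01 [ 0.1  0.5 -0.1]
-0.02 [ 0.2 -0.9 -0.7]
-0.03 [-0.7  0.7 -0.1]
27.0 [-0.5 -0.1  0.3] -0.0002329281294309593
26.5 [-2.5 -0.8  1.8] -7.915668221938899e-05
26.0 [-3.3 -0.2  2.1] -9.423381113121687e-05
25.5 [-3.2 -1.4  2. ] -0.00011583597577327631
25.0 [-3.4 -1.5  1.7] -0.00012047404226070424
24.5 [-3.3 -1.6  1.3] -5.4620038427571904e-05
24.0 [-3.3 -2.3  1.7] -2.8618472230512726e-05
23.5 [-2.6 -2.4  1.5] -2.190038149671447e-05
23.0 [-3.3 -2.2  1. ] -7.664429193532385e-06
22.5 [-3.2 -1.5  2. ] -2.334284446067758e-05
22.0 [-2.4 -1.9  2.2] -1.6804600767611477e-05
21.5 [-1.8 -2.1  2. ] -1.8935484963344962e-05
21.0 [-1.4 -2.6  2. ] -1.4255961022530128e-05
20.5 [-1.  -1.8  2.1] -5.467151618848698e-05
20.0 [-2.2 -2.2  3. ] 2.662103799278004e-05
19.5 [-4.2 -2.2  5.3] 0.0001774717287843508
19.0 [-4.8 -3.7  8.3] 0.0004354182323809963
18.5 [-5.8 -3.1 11.1] 0.0007733677986527521
40.7083
```

View pics/c.png

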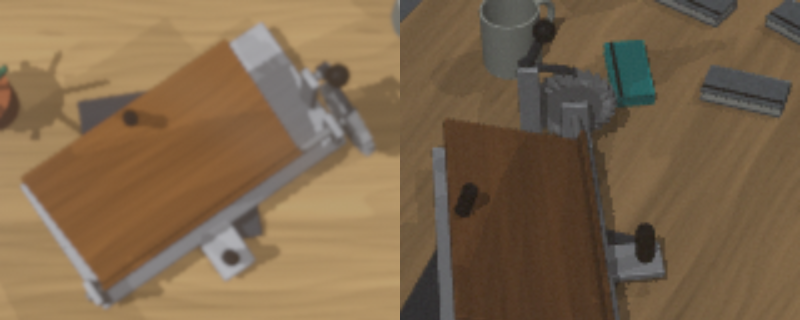

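```bash
python3 - <<'E'
from h import *
t=grab('top');s=grab('side')
post,e=cross(t,(285.5,258.8),s,(308,281)); ball,e2=cross(t,(339,167.5),s,(267.6,202)); print(post,e,ball,e2)
d=(ball-post)[:2]; yaw=np.arctan2(d[1],d[0])-np.arctan2(-.225,.0905); print('len',np.linalg.norm(d),'yaw',np.degrees(yaw))
ax=post[:2]+.15*np.array([np.cos(yaw),np.sin(yaw)]); print('axis',ax)
im=t['image']; sub=cv2.cvtColor(im,cv2.COLOR_RGB2HSV)
mk=((sub[:,:,1]<70)&(sub[:,:,2]<110)).astype(np.uint8); mk[:,:200]=0;mk[:,255:]=0;mk[:165]=0;mk[215:]=0
n,l,st,_=cv2.connectedComponentsWithStats(mk); i=1+np.argmax(st[1:,4]); mk=(l==i); print(st[i])
rows=[]; 
for u in range(213,238):
    v=np.where(mk[:,u])[0]
    if len(v): rows.append((u,v.min()-.5))
cols=[]
for v in range(184,205):
    u=np.where(mk[v])[0]
    if len(u): cols.append((u.min()-.5,v))
print(rows,cols)
for z in (.02,.0):
    for L in(rows,cols):
        W=np.array([onplane(t,q,z)[:2] for q in L],np.float32); vx,vy,x0,y0=cv2.fitLine(W,cv2.DIST_HUBER,0,.01,.01).ravel()
        nrm=np.array([-vy,vx]); print('edge ang',np.degrees(np.arctan2(vy,vx)),'dist axis',nrm@(ax-[x0,y0]))
cv2.imwrite('pics/d.png',cv2.resize(im[165:305,180:380,::-1],(800,560),interpolation=cv2.INTER_CUBIC))
E
```

```text
[0.43643144 0.11956243 0.07614939] 0.0026754231082307418 [ 0.64022999 -0.013537    0.19289847] 0.00013098988573646744
len 0.24341180717831445 yaw 34.94063600426799
axis [0.55939332 0.20547154]
[209 177  30  19 254]
[(213, np.float64(179.5)), (214, np.float64(179.5)), (215, np.float64(179.5)), (216, np.float64(179.5)), (217, np.float64(179.5)), (218, np.float64(179.5)), (219, np.float64(179.5)), (220, np.float64(178.5)), (221, np.float64(178.5)), (222, np.float64(178.5)), (223, np.float64(178.5)), (224, np.float64(178.5)), (225, np.float64(178.5)), (226, np.float64(178.5)), (227, np.float64(178.5)), (228, np.float64(177.5)), (229, np.float64(177.5)), (230, np.float64(177.5)), (231, np.float64(177.5)), (232, np.float64(177.5)), (233, np.float64(177.5)), (234, np.float64(176.5)), (235, np.float64(176.5)), (236, np.float64(176.5)), (237, np.float64(176.5))] [(np.float64(209.5), 184), (np.float64(209.5), 185), (np.float64(209.5), 186), (np.float64(209.5), 187), (np.float64(209.5), 188), (np.float64(209.5), 189), (np.float64(210.5), 190), (np.float64(210.5), 191), (np.float64(210.5), 192), (np.float64(210.5), 193), (np.float64(210.5), 194), (np.float64(210.5), 195)]
edge ang -82.46903 dist axis -0.10639915556436266
edge ang 6.995535 dist axis -0.10908238014751899
edge ang -82.469 dist axis -0.11137018023941618
edge ang 6.997476 dist axis -0.11322324251299105
```

View pics/d.png

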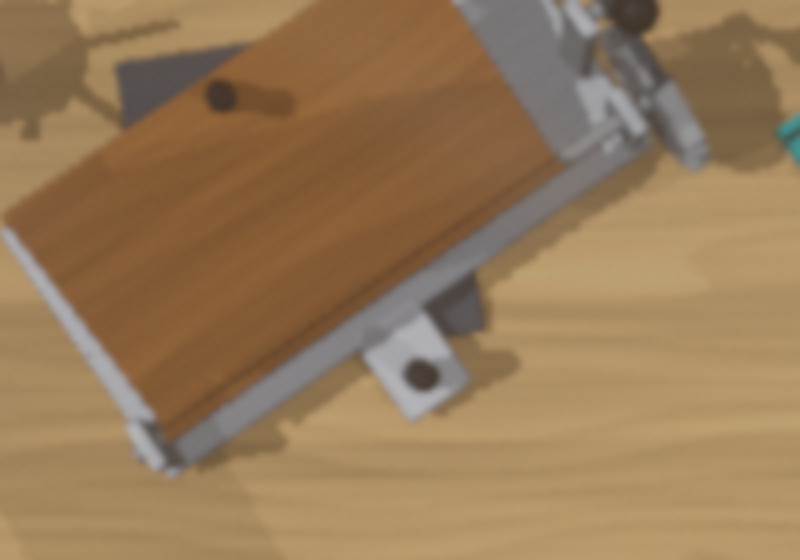

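```bash
python3 - <<'E'
from h import *
t=grab('top')
A=onplane(t,(209.3,181.0),.012);B=onplane(t,(301.3,247.3),.012); print('foot diag',np.linalg.norm(A-B),'mid',(A+B)/2,'yaw',np.degrees(np.arctan2(*(A-B)[1::-1]))-45)
ax=np.array([.5590,.2052]); y0,y1=np.radians(34.9),np.radians(7.3)
P=onplane(t,(285.5,258.8),.08); print('post',P, 'angle', np.degrees(np.arctan2(*(ax-P[:2])[::-1])),np.linalg.norm(ax-P[:2]))
def pose(y,z,sg): 
    S=Stand(ax,y); return S.w([-.15,0,z]),rv([0,0,-1],sg*S.M[:,1])
def ok(sg): return all(m.solve_ik(*pose(y,.067,sg)) is not None for y in(y0,y1))
sg=1 if ok(1) else -1; print(sg,ok(sg))
m.command_gripper(.06)
m.move_to(*pose(y0,.2,sg)); m.servo_line(pose(y0,.067,sg)[0]); print(m.get_contact_force())
m.command_gripper(0.0,40); print('w',m.get_width())
f0=m.get_contact_force()
for y in np.linspace(y0,y1,10)[1:]:
    p,o=pose(y,.067,sg); m.servo_line(p,o,rate=.06); print(np.round(m.get_contact_force()-f0,1),m.get_width())
m.command_gripper(.06); m.servo_line(p+[0,0,.2],rate=.3)
q=m.get_joint_positions(); q[0]=-1.0; m.set_joints(q)
t=grab('top','t4.png');s=grab('side','s4.png'); print(m.get_time())
cv2.imwrite('pics/e.png',cv2.resize(t['image'][125:285,180:400,::-1],(800,582),interpolation=cv2.INTER_CUBIC))
E
```

```text
foot diag 0.30715758949066635 mid [0.55946147 0.20395353 0.012     ] yaw 8.482635568463145
post [0.43504171 0.11880404 0.08      ] angle 34.87557297783828 0.151095733172659
1 True
[-0.17922638  0.36074275 -0.38714655]
w 0.02103753073546899
[-0.6  4.3 -0.3] 0.02106389978858034
[-0.   3.9 -0.8] 0.02077121572949993
[-0.5  3.4  0. ] 0.020908537187543912
[-0.4  5.  -0.8] 0.020928065159232158
[ 0.   4.7 -1.2] 0.021041559021374164
[-0.   3.4 -1.9] 0.020879560685641445
[ 0.1  4.  -1.7] 0.02087816350829169
[-0.5  6.  -2.1] 0.02086433213447881
[ 0.4  4.6 -1.9] 0.0211201939995936
51.5583
```

View pics/e.png

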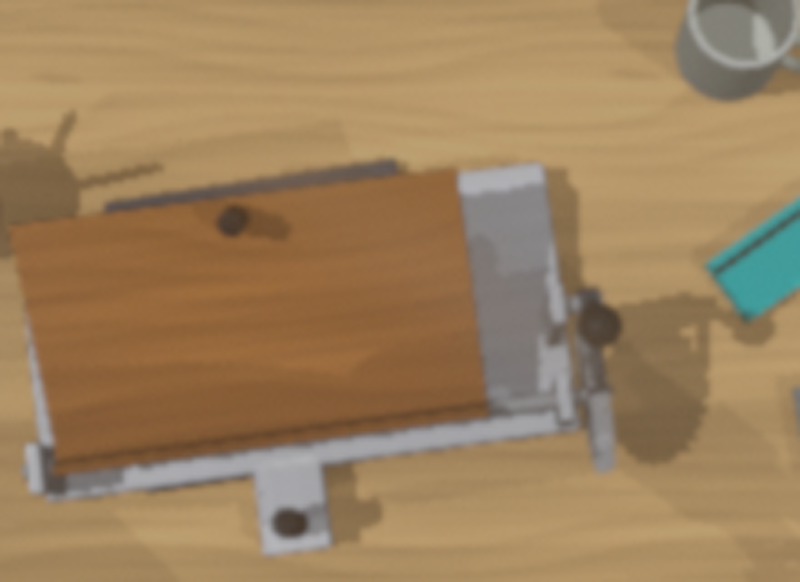

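```bash
cat > sq.py <<'E'
from h import *
def edge(t,us,v0,v1,z,sign):
    g=cv2.cvtColor(t['image'],cv2.COLOR_RGB2GRAY).astype(float); W=[]
    for i,u in enumerate(us):
        f=(i+.5)/len(us); vc=v0+(v1-v0)*f; vs=np.arange(int(vc)-5,int(vc)+6)
        d=sign*np.diff(g[vs,u]); k=np.argmax(d)
        w=np.clip(d[max(k-1,0):k+2],0,None); v=(np.arange(max(k-1,0),max(k-1,0)+len(w))*w).sum()/w.sum()+vs[0]+.5
        W.append(onplane(t,(u,v),z)[:2])
    W=np.float32(W); vx,vy,x,y=cv2.fitLine(W,cv2.DIST_HUBER,0,.001,.001).ravel()
    n=np.array([-vy,vx]); r=np.abs((W-[x,y])@n)
    a=np.degrees(np.arctan2(vy,vx)); return (a+90)%180 if (a+90)%180<90 else (a+90)%180-180, r.mean(),(x,y)
if __name__=='__main__':
    t=grab('top')
    s=3.636; U=lambda x:180+x/s; V=lambda y:125+y/s
    print('foot back',edge(t,range(int(U(120)),int(U(380))),V(201),V(162),.012,-1))
    print('deck front',edge(t,range(int(U(345)),int(U(555))),V(460),V(434),.03,-1))
    print('deck front L',edge(t,range(int(U(70)),int(U(245))),V(495),V(474),.03,-1))
    print('board top',edge(t,range(int(U(30)),int(U(200))),V(224),V(204),.143,-1))
    print('board top R',edge(t,range(int(U(270)),int(U(440))),V(194),V(175),.143,-1))
E
python3 sq.py
```

```text
foot back (np.float32(8.517265), np.float32(0.00032104133), (np.float32(0.6630508), np.float32(0.26408815)))
deck front (np.float32(7.2271194), np.float32(0.0002628784), (np.float32(0.46911445), np.float32(0.07043531)))
deck front L (np.float32(7.240822), np.float32(0.0003132534), (np.float32(0.4415685), np.float32(0.28527838)))
board top (np.float32(9.135773), np.float32(0.0023508756), (np.float32(0.6237098), np.float32(0.29419917)))
board top R (np.float32(5.035164), np.float32(0.0014649503), (np.float32(0.64415693), np.float32(0.14419791)))
```

```bash
cat >> h.py <<'E'
AX=np.array([.559,.205]); YAW=np.radians(8.45); TILT=np.radians(20)
def away():
    q=m.get_joint_positions(); q[0]=-1.9; m.set_joints(q)
def books(c,z=.009):
    hsv=cv2.cvtColor(c['image'],cv2.COLOR_RGB2HSV); out=[]
    g=((hsv[:,:,1]<60)&(hsv[:,:,2]>50)).astype(np.uint8)
    ok=np.zeros_like(g); ok[150:330,375:515]=1; g*=ok
    g=cv2.morphologyEx(g,cv2.MORPH_CLOSE,np.ones((5,5)))
    for k in cv2.findContours(g,0,2)[0]:
        if 500<cv2.contourArea(k)<1300:
            r=cv2.minAreaRect(k); w=np.array([onplane(c,u,z) for u in cv2.boxPoints(r)])
            e1,e2=w[1]-w[0],w[2]-w[1]; L=e1 if np.linalg.norm(e1)>np.linalg.norm(e2) else e2
            if L[0]<0: L=-L
            out.append(dict(px=r[0],c=w.mean(0)[:2],L=L/np.linalg.norm(L),sz=sorted([np.linalg.norm(e1),np.linalg.norm(e2)])))
    return out
E
python3 - <<'E'
from h import *
def pose(y,z,sg=1):
    S=Stand(AX,y); return S.w([-.15,0,z]),rv([0,0,-1],sg*S.M[:,1])
a,b=np.radians(7.28),np.radians(8.5)
m.move_to(*pose(a,.2)); m.servo_line(pose(a,.067)[0]); m.command_gripper(0,40); print(m.get_width())
m.servo_line(*pose(b,.067),rate=.03); m.command_gripper(.06); m.servo_line(pose(b,.25)[0],rate=.3)
away(); m.command_gripper(.075)
import sq; from sq import edge
t=grab('top','t5.png'); s=grab('side','s5.png'); k=3.636; U=lambda x:180+x/k; V=lambda y:125+y/k
print('foot back',edge(t,range(int(U(120)),int(U(380))),V(201),V(162),.012,-1))
print('deck front',edge(t,range(int(U(345)),int(U(555))),V(456),V(426),.03,-1))
print('deck front L',edge(t,range(int(U(70)),int(U(245))),V(497),V(472),.03,-1))
for B in books(t): print(B)
S=Stand(AX,YAW)
C=[S.board(p,TILT) for p in((.085,.15,0),(.085,-.15,0),(-.085,-.15,0),(-.085,.15,0),(.072,0,.038),(-.077,.15,.016),(-.077,-.15,.016))]+[S.w([-.15,0,.08])]
print(np.round(proj(t,C),1)); im=t['image'][:,:,::-1].copy(); js=s['image'][:,:,::-1].copy()
for u in proj(t,C): cv2.circle(im,tuple(int(round(x)) for x in u),1,(0,0,255),-1)
for u in proj(s,C): cv2.circle(js,tuple(int(round(x)) for x in u),1,(0,0,255),-1)
cv2.imwrite('pics/f.png',np.vstack([cv2.resize(im[120:300,170:520],(700,360)),cv2.resize(js[160:340,200:400],(267,240))[:, :].repeat(1,0) if 0 else cv2.copyMakeBorder(cv2.resize(js[160:340,200:400],(267,240)),0,0,0,433,cv2.BORDER_CONSTANT)]))
print(m.get_time(),m.get_position())
E
```

```text
0.020901444633249465
foot back (np.float32(8.567261), np.float32(0.000354553), (np.float32(0.66544145), np.float32(0.2478436)))
deck front (np.float32(8.693863), np.float32(0.00024505064), (np.float32(0.4724102), np.float32(0.0674996)))
deck front L (np.float32(-90.0), np.float32(nan), (np.float32(0.0), np.float32(0.0)))
{'px': (469.92437744140625, 258.51953125), 'c': array([ 0.43252737, -0.37438646]), 'L': array([ 9.69271350e-01, -2.45994002e-01,  1.98564401e-15]), 'sz': [np.float64(0.060213479530437826), np.float64(0.11182498166895359)]}
{'px': (411.93963623046875, 249.4741668701172), 'c': array([ 0.45890654, -0.2181154 ]), 'L': array([ 0.98842571,  0.15170566, -0.        ]), 'sz': [np.float64(0.05899022637147171), np.float64(0.11063547176206327)]}
{'px': (462.65484619140625, 195.77944946289062), 'c': array([ 0.60406006, -0.3612426 ]), 'L': array([ 0.99030241, -0.13892856,  0.        ]), 'sz': [np.float64(0.059975003783968195), np.float64(0.11667501458184074)]}
{'px': (396.0704345703125, 193.39144897460938), 'c': array([ 0.61255816, -0.17931279]), 'L': array([ 0.56823312, -0.82286762,  0.        ]), 'sz': [np.float64(0.05908277625154559), np.float64(0.11817862109231649)]}
[[181.4 189.4]
 [304.9 170.3]
 [315.3 237.2]
 [197.1 256.1]
 [243.  187.4]
 [195.1 254.9]
 [315.2 235.7]
 [260.1 268.8]]
59.9167 [-0.13359552 -0.42835317  0.2490481 ]sq.py:7: RuntimeWarning: invalid value encountered in scalar divide
  w=np.clip(d[max(k-1,0):k+2],0,None); v=(np.arange(max(k-1,0),max(k-1,0)+len(w))*w).sum()/w.sum()+vs[0]+.5
```

View pics/f.png

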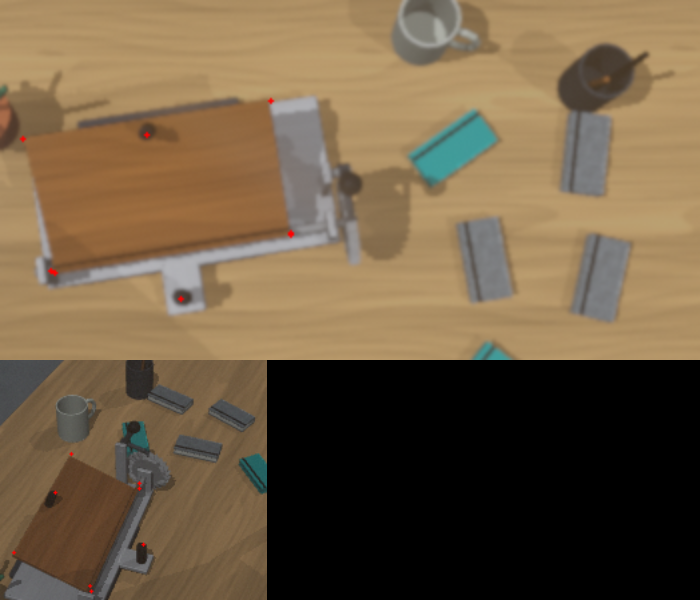

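The enlarged crop shows the grey notebooks at top-view pixels (412,249), (470,258) and (463,196). These fit "grey covers". The turquoise ones at (396,193), (411,313) and (462,341) are not meant. The stand is square within 0.15°. The notebook near the cup has been knocked slightly. I'll pick the first one at (412,249).

```bash
cat >> h.py <<'E'
def grey(t): return [b for b in books(t) if cv2.cvtColor(t['image'],cv2.COLOR_RGB2HSV)[int(b['px'][1])-3:int(b['px'][1])+4,int(b['px'][0])-3:int(b['px'][0])+4,1].mean()<70]
def place_pose(y,off,h,dz,sg):
    """TCP pose for book centred at board (-.016,y), underside dz above face, gripped with TCP h above underside; off=centre along tool z"""
    S=Stand(AX,YAW); n=S.normal(TILT); o=rv(-n,sg*S.M[:,1]); tz=R.from_rotvec(o).as_matrix()[:,2]
    return S.board((-.016,y,h+dz),TILT)-off*tz,o
def pick_place(b,y,d=0.,H=.025):
    """d: grasp shift along -L"""
    for sg in(1,-1):
        tz=-sg*1. # tool z vs slope direction, checked below
        Pp,op=place_pose(y,0,H,.06,sg); qp=m.solve_ik(Pp,op)
        if qp is not None and abs(qp[5])<2.4: break
    else: raise SystemExit('no place ik')
    best=None
    for s in(1,-1):
        Yd=s*np.array([-b['L'][1],b['L'][0],0]); o=rv([0,0,-1],Yd); q=m.solve_ik(np.r_[b['c'],.15],o)
        if q is not None and (best is None or abs(q[5]-qp[5])<best[0]): best=(abs(q[5]-qp[5]),o,q)
    o=best[1]; tz=R.from_rotvec(o).as_matrix()[:,2]
    g=b['c']-d*b['L'][:2]; off=d*np.sign(tz[:2]@b['L'][:2])   # centre = g + off*tz
    print('sg',sg,'q6',best[2][5],qp[5],'off',off)
    m.command_gripper(.075); m.move_to(np.r_[g,.2],o)
    m.hold(.2); f0=m.get_contact_force(); m.servo_line(np.r_[g,.06],rate=.2); m.servo_line(np.r_[g,H],rate=.06)
    print('down',np.round(m.get_contact_force()-f0,1))
    m.command_gripper(0,40); print('w',m.get_width())
    m.servo_line(np.r_[g,.26],rate=.2); print('w up',m.get_width())
    P,op=place_pose(y,off,H,.12,sg); m.move_to(P,op); print('w over',m.get_width())
    m.servo_line(place_pose(y,off,H,.02,sg)[0],rate=.15); m.hold(.2); f0=m.get_contact_force()
    for dz in(.012,.008,.005,.003,.001,-.001):
        m.servo_line(place_pose(y,off,H,dz,sg)[0],rate=.03); f=m.get_contact_force()-f0; print(dz,np.round(f,1))
        if np.linalg.norm(f)>5: break
    print('w end',m.get_width())
    m.command_gripper(.072); m.servo_line(place_pose(y,off,H,.15,sg)[0],rate=.2); m.servo_line(m.get_position()+[0,0,.1],rate=.3)
E
python3 - <<'E'
from h import *
t=grab('top');s=grab('side')
for b,u in zip(((411.9,249.5),),((348.5,226),)): print('two-view centre',cross(t,b,s,u))
B=grey(t); print([b['px'] for b in B]); b=min(B,key=lambda b:abs(b['px'][0]-412))
assert b['px'][0]<425
pick_place(b,-.09)
away(); t=grab('top','t6.png'); s=grab('side','s6.png'); print(m.get_time())
cv2.imwrite('pics/g.png',np.hstack([cv2.resize(t['image'][120:300,170:520,::-1],(467,240)),cv2.resize(s['image'][160:340,200:400,::-1],(267,240))]))
E
```

```text
two-view centre (array([ 0.45827404, -0.2195282 ,  0.00356177]), np.float64(0.0014733637391564655))
[(470.0, 258.4999694824219), (411.7990417480469, 249.4697265625), (462.6482238769531, 195.78375244140625)]
sg 1 q6 -2.1785384150518174 -1.4959488765140183 off 0.0
down [ 0.5 -0.7 -0.4]
w 0.05283188176128755
w up 0.05273503967574834
w over 0.052791683091921275
0.012 [ 0.4  0.1 -0.4]
0.008 [ 0.9 -0.7 -0.5]
0.005 [ 0.5 -0.3 -0.2]
0.003 [ 0.2 -0.3  0.4]
0.001 [ 0.1 -0.  -0.4]
-0.001 [-0.2 -1.5  2.1]
w end 0.05276691224564444
74.7
```

View pics/g.png

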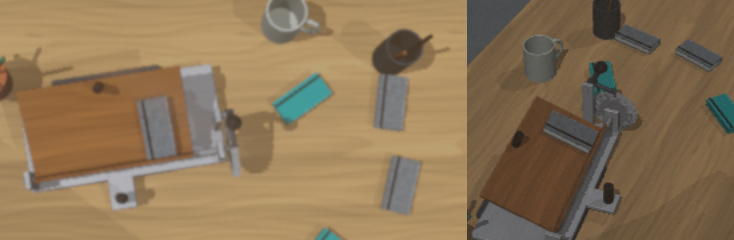

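```bash
python3 - <<'E'
from h import *
t=grab('top'); B=grey(t); print([b['px'] for b in B]); b=max(B,key=lambda b:b['px'][1])
pick_place(b,0.)
away(); t=grab('top'); B=[b for b in grey(t) if b['px'][0]>430]; print(B,m.get_time())
hsv=cv2.cvtColor(t['image'],cv2.COLOR_RGB2HSV); print('cup near edge x',onplane(t,(462,176),0.0))
E
```

```text
[(469.9747314453125, 258.5162658691406), (462.6237487792969, 195.7623748779297)]
sg 1 q6 -2.0537446449332126 -1.1596736799805072 off 0.0
down [-0.  -2.4 -0.3]
w 0.052968729728611316
w up 0.05317322679406618
w over 0.05275228899263924
0.012 [0.5 0.1 0.5]
0.008 [-0.7 -0.7  0.9]
0.005 [ 0.7 -0.3  1.3]
0.003 [ 0.5 -0.8  0.1]
0.001 [ 0.2 -0.6  1.6]
-0.001 [-0.4 -1.8  4.9]
w end 0.053092898490322414
[{'px': (462.6611328125, 195.77529907226562), 'c': array([ 0.60407154, -0.36125999]), 'L': array([ 9.90546310e-01, -1.37178746e-01, -1.90234166e-15]), 'sz': [np.float64(0.05989488223375281), np.float64(0.1167217276594009)]}] 90.4
cup near edge x [ 0.66066501 -0.36455637  0.        ]
```

```bash
python3 - <<'E'
from h import *
t=grab('top'); b=[b for b in grey(t) if b['px'][0]>430][0]; b['c']=b['c']-.003*b['L'][:2]
pick_place(b,.09,d=.02)
away(); t=grab('top','t7.png'); s=grab('side','s7.png'); print(m.get_time())
cv2.imwrite('pics/i.png',np.hstack([cv2.resize(t['image'][120:300,170:520,::-1],(467,240)),cv2.resize(s['image'][160:340,200:400,::-1],(267,240))]))
cv2.imwrite('pics/j.png',cv2.resize(t['image'][125:285,170:390,::-1],(800,582),interpolation=cv2.INTER_CUBIC))
E
```

```text
sg 1 q6 -1.9908080117925022 -0.8947373018685365 off 0.02
down [-0.6 -0.1  0. ]
w 0.053357465417514904
w up 0.05293493234908514
w over 0.05281541059454803
0.012 [0.9 1.1 0.1]
0.008 [0.8 1.  0.9]
0.005 [0.8 1.2 0.2]
0.003 [-0.2  1.4  0.4]
0.001 [-0.   0.5  0.2]
-0.001 [-1.7  1.8  6.4]
w end 0.0529718455810358
107.1917
```

View pics/i.png

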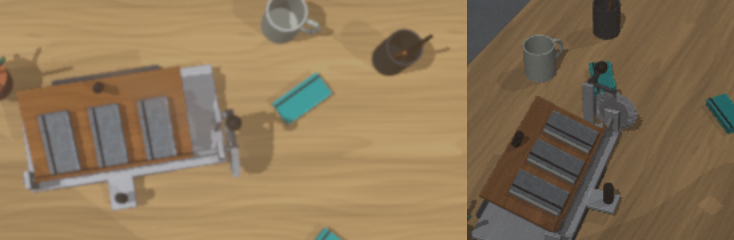

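View pics/j.png

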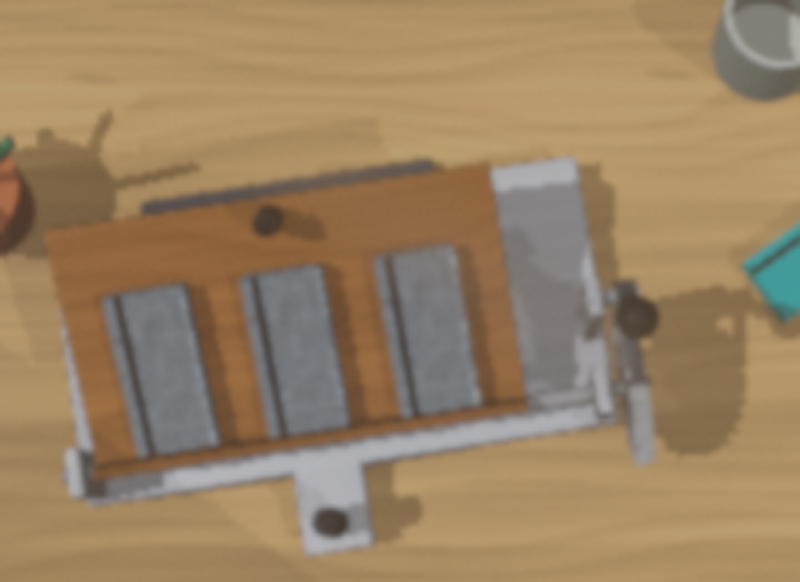

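```bash
python3 - <<'E'
from h import *
from sq import edge
t=grab('top');s=grab('side'); S=Stand(AX,np.radians(8.55))
P,e=cross(t,(344.9,212.2),s,(299.8,211.8)); print('ball',S.inv(P),e)
U=lambda x:170+x/3.636; V=lambda y:125+y/3.636
print(edge(t,range(int(U(160)),int(U(420))),V(204),V(164),.012,-1)[:2],edge(t,range(int(U(385)),int(U(590))),V(462),V(430),.03,-1)[:2])
Q,e=cross(t,(170+491/3.636,125+165/3.636),s,(200+(537-467)/1.333,160+98/1.333)); l=S.inv(Q); print('board corner',l,e,'tilt',np.degrees(np.arctan2(l[2]-.075,l[0]+.09)-np.arctan2(10,170)))
print(m.get_time())
E
```

```text
ball [-0.0553299  -0.22486927  0.18552864] 0.0016678658995357128
(np.float32(8.571442), np.float32(0.00033952316)) (np.float32(8.49147), np.float32(0.00026473717))
board corner [ 0.06926651 -0.15079899  0.12683028] 0.0005118806978480618 tilt 14.660040760220225
107.2917
```

```bash
python3 - <<'E'
from h import *
s=grab('side'); S=Stand(AX,np.radians(8.55)); im=cv2.resize(s['image'][190:340,200:350,::-1],(600,600),interpolation=cv2.INTER_CUBIC)
def dot(P,col):
    for u in proj(s,P): cv2.circle(im,(int((u[0]-200+.5)*4),int((u[1]-190+.5)*4)),3,col,-1)
for a,c in((20,(0,0,255)),(15,(255,0,0)),(25,(0,255,0))):
    dot([S.board(p,np.radians(a)) for p in((.085,-.15,0),(.085,.15,0),(.072,0,.038))],c)
for a,c in((0,(0,0,255)),(.15,(0,255,0))):
    th=np.radians(25)-a; dot([S.w([-.035-.058*np.sin(th),-.225,.143+.058*np.cos(th)])],c)
cv2.imwrite('pics/k.png',im)
E
```

```text
(no output)
```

View pics/k.png

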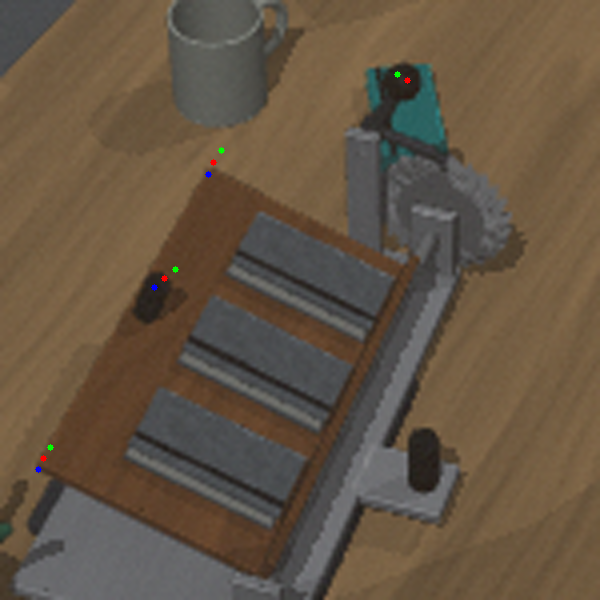

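```bash
python3 -c "
from h import *
print(m.get_position(),m.get_time()); m.sign_off()"
```

```text
[-0.1978274  -0.48100558  0.36428401] 107.3417
the job is handed in; nothing more can be done
```

The job is handed in at 107 s of the 210 s allowed, and everything in it was done in the order asked. One check disagreed: my side-view tilt estimate for the board.

- **Pawl and board:** I flipped the pawl back, pushed the board from about 57° down to about 26°, and flipped the pawl in. I then pressed the board down until it stopped hard at about 20°, with the force rising to 11 N.
- **Swivel:** I turned the stand by its post. The foot edge read 8.57° and the deck edge 8.49°, so it is square within about 0.1°.
- **Notebooks:** Only three grey notebooks were there. All three lie flat and lengthways up the slope, with gaps between them and none over an edge. One was knocked about 15 mm aside during the run, so I measured it again before picking it up.
- **Left alone:** I never handled the mug, plant, pen cup or turquoise look-alikes. In the last pictures the mug and pen cup were in place; the plant was only partly in view.

**Disagreement:** The side-view pixel estimate of the board's upper corner gave a lower tilt of 15–18°. The pawl ball also read 1 px off in that view, which is at the calibration limit. The hard stop, and all three notebooks touching down within about 1 mm of the 20° plane, point to the 20° notch, so I trusted those.

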